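# Make up two actuator kits with spacer piles

## Robot

A 7-joint arm with a two-finger parallel gripper is mounted at the origin on a cart in front of the work surface, level with it; the furniture and walls round the work are solid. World frame = base frame: x ahead of the robot, y to its left, z up, the work surface at z = 0. Lengths are in m, angles in rad, forces in N, time in s.
With the tool pointing down it reaches from about 0.4 to 0.9 m from the base axis. Payload 5.5 kg.
Tool frame: the origin (TCP) lies midway between the tips of the shut fingers; the grasp point (between the pads) lies 19 mm behind it (manip.grip_depth is the distance from the TCP to the grasp point, in m); z points along the fingers, x is the direction in which the jaws open and shut, and the axes are right-handed (so a half turn about z gives the same grasp; the last joint's range is limited). The gripper opens to 92 mm and grips with 3 to 60 N. Pads are 19 mm wide; open, the fingers measure 130 mm over their backs; the gripper's body (75 mm by 190 mm) begins 47 mm behind the grasp point.
Start: joints at [1.527, 0.501, -0.427, 1.55, 0.221, 1.138, -0.21], TCP at [0.196, -0.62, 0.227] pointing down, gripper open.
Joint ranges: [-2.88, 2.88], [-0.31, 2.03], [-1.54, 1.56], [0.2, 2.42], [-1.41, 4.55], [0.19, 2.02], [-2.57, 2.57]. Speed limits (rad/s): [2.57, 2.57, 3.14, 3.14, 3.14, 3.14, 3.14].

## Interface

Orientations are given as a unit quaternion [x, y, z, w].
In Python, from bench import manip, effector, viewer gives the robot as it stands. Calls block until the motion is done:
- manip.move_pose(position, orientation): joint-space move of the TCP to a pose.
- manip.servo_line(position, ori=None, vel=0.15): straight line of the TCP; ori=None keeps the orientation; vel is the mean speed in m/s.
- manip.movej(angles): joint-space move.
- effector.open_jaws() and effector.close(f_grip=None): open the fingers fully, or close them until they stop; f_grip is the grip in N (None keeps the last).
- manip.sleep(seconds).
- manip.solve_ik(position, orientation): joint angles nearest the present ones, or None.
- viewer.get_image(name): name is "scene" or "top"; returns the picture (400x640x3 uint8, red, green, blue); there is no depth.
- viewer.get_calibration(name): a dict with "vfov" (degrees; the focal length in pixels is half the picture's height over the tangent of half this angle, whatever the lens; pixels are square), "cx", "cy" (the principal point, pixels), "dist_coeffs" ([k1, k2, p1, p2, k3] as OpenCV has them; the pictures are not rectified), "eye" and "attitude" of the camera in the world. Camera axes: x right, y down, z forward; pixel columns grow to the right and rows downward; lengths in m; the calibration is good to about 2 mm. A picture is of the moment at which its call begins. get_calibration takes no time and is no camera call.
A pose or a line that the arm cannot do raises manip.PlanningError and nothing moves.
- manip.hand_in(): hands the job in, once; it reports no verdict.
Readings, each from a call of its own:
- manip.current_clock(): time.
- manip.current_q(): joint angles.
- manip.current_joint_velocities(): joint speeds.
- manip.current_tau(): joint torques, N m.
- manip.current_tool_pos(): TCP position.
- manip.current_tcp_rot(): TCP orientation.
- manip.current_force(): force on the tool from outside, world axes, zero at the start.
- manip.current_wrist_torque(): the same for the moment, N m.
- manip.current_finger_gap(): finger opening in m.
Only numpy, scipy, OpenCV 4.12 (cv2) and the standard library are available. Lean on these libraries where they do the work, as an engineer would, in place of code of your own. Each camera call takes 0.05 s, during which the arm holds its last target.

## Task

Make up the two actuator kits. In the tray with the high step, stand the spring cartridge upright in the round collar and lay a pile of two spacers, one on the other, flat on the marked pile place, so that the pile comes level with the step; in the tray with the low step, stand the hose coupling, hexagon end down as it is now, in the square pocket and lay a single spacer flat on the pile place, level with that step. Choose the spacers so that both trays come out right, centre them well on the pile places, and leave the one spare spacer lying where it is.

Things in the scene. Friction and masses are not known exactly. Their poses are not given: they have to be found in the camera images.
- tray_high: Fixed grey tray, x -55 to 55, y -75 to 145 mm from the origin, rim 4 mm. Origin: top of its floor (6 mm over the bench), centre of the pile place (64 mm square, scribed corners), z up. Aluminium step 46 mm above the floor (the higher one), at y -46 to -68, x -35 to 35 mm. At x 0, y +97 mm: centre of the collar for the cartridge, 8 mm high, 80 mm inside, 88 mm outside diameter.
- tray_low: Fixed grey tray, x -55 to 55, y -75 to 145 mm from the origin, rim 4 mm. Origin: top of its floor (6 mm over the bench), centre of the pile place (64 mm square, scribed corners), z up. Aluminium step 20 mm above the floor (the lower one), at y -46 to -68, x -35 to 35 mm. At x 0, y +97 mm: centre of the square pocket for the coupling, walls 8 mm high, 46 mm inside, 54 mm outside width.
- spacer_ring: Steel spacer, a round disc of 40 mm diameter with a 17 mm centre hole, 14 mm thick. Origin at the centre of its underside, z up; lies flat at the start. About 110 g.
- spacer_fork: Steel U-shaped (slotted) spacer, 40 x 40 mm, 20 mm thick, with a 14 mm wide slot open towards its -y side; its solid flanks face -x and +x, 40 mm apart. Origin at the centre of its underside, z up; lies flat at the start. About 160 g.
- spacer_square: Steel square spacer, 40 x 40 mm with one 14 mm hole in the middle, 26 mm thick. Origin at the centre of its underside, z up; lies flat at the start. About 260 g.
- spacer_oblong: Steel oblong spacer, 36 mm along x and 56 mm along y, with two 9 mm holes, 32 mm thick. Origin at the centre of its underside, z up; lies flat at the start. About 400 g.
- cartridge: Spring cartridge: black coil spring between two cream-coloured round end discs, standing upright, 52 mm diameter, 105 mm high; it stands in the stock row, about 0.55 to 0.72 m from the robot (another, in the far left corner behind the white parts tub, is a bystander). Origin at the centre of its underside, z up along its axis.
- hose_coupling: Small pale hose coupling standing on its hexagon end: round tube above, hexagon foot 22 mm across flats along x and 25 mm along y, 32 mm high. Origin at the centre of its underside, z up along its axis.
Things that resemble listed ones, but are neither listed nor needed, are in the scene too. Leave any purple look-alike of the spacer_ring alone.

How it is judged:
By the outcome, as a careful person would: the job done as asked, in the order asked, and still so for the second after the job is handed in, with the robot touching nothing.
It also fails if it takes over 115 s, if anything falls off the work surface, if the arm or the gripper's body presses on something with over 40 N, if the wrist force passes 120 N, or if a joint passes its speed limit or range.

## Working session

There is one attempt and no reset: what is moved stays moved. The work goes in short steps, each a Python script; the robot and the scene stay as the last script left them, time stands still between calls to the robot, and variables do not carry over. Pictures are saved under pics/ and viewed, and the job is handed in when it is done.

```bash
ls; mkdir -p pics
python3 - <<'E'
from bench import manip, effector, viewer
import cv2
for n in("scene","top"):
    im=viewer.get_image(n); cv2.imwrite(f"pics/{n}0.png",im[:,:,::-1]); print(viewer.get_calibration(n))
print(manip.current_clock(),manip.current_tcp_rot(),manip.grip_depth,manip.current_finger_gap())
E
```

```text
pics
{'vfov': 45.59374515307298, 'cx': 320.8900890883168, 'cy': 196.6564415937739, 'dist_coeffs': array([-0.02295911,  0.        ,  0.        ,  0.        ,  0.        ]), 'eye': array([-0.06731529,  0.333364  ,  0.83218579]), 'attitude': array([-0.51084939,  0.78094647, -0.30477558,  0.19043991])}
{'vfov': 54.21577832769414, 'cx': 319.0013087410046, 'cy': 203.8028453268615, 'dist_coeffs': array([0.02901922, 0.        , 0.        , 0.        , 0.        ]), 'eye': array([0.41164321, 0.02344835, 1.13936569]), 'attitude': array([ 0.71367853, -0.69744572,  0.04775651, -0.04417844])}
0.1 [ 8.06849184e-01 -5.90756793e-01 -7.18450801e-04 -5.37796551e-04] 0.0188 0.09203678546295743
```

View pics/scene0.png

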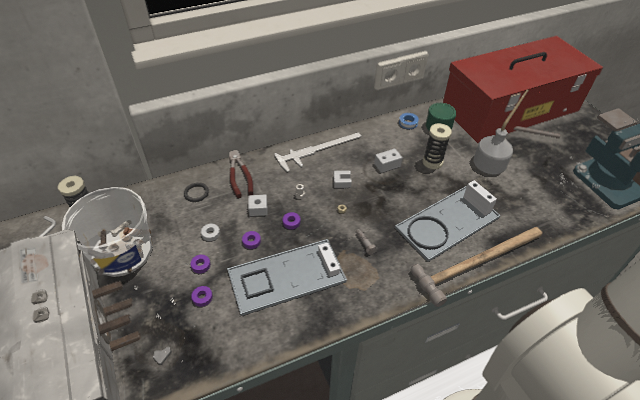

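View pics/top0.png

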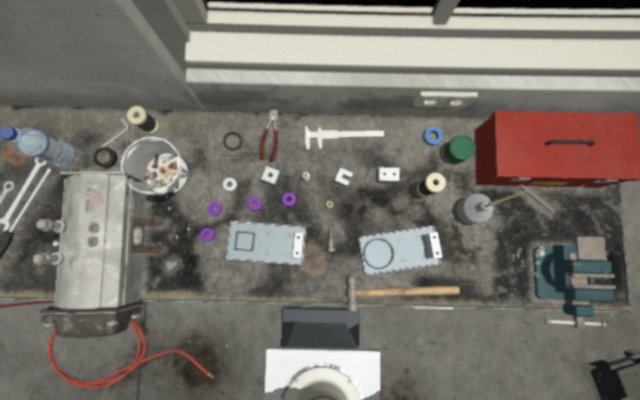

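Run:
```python
import cv2
a=cv2.imread("pics/scene0.png"); b=cv2.imread("pics/top0.png")
cv2.imwrite("pics/s_l.png",cv2.resize(a[170:320,170:370],None,fx=4,fy=4,interpolation=cv2.INTER_CUBIC))
cv2.imwrite("pics/s_r.png",cv2.resize(a[90:270,300:510],None,fx=3.3,fy=3.3,interpolation=cv2.INTER_CUBIC))
cv2.imwrite("pics/t_.png",cv2.resize(b[120:290,195:460],None,fx=3,fy=3,interpolation=cv2.INTER_CUBIC))
```

```text
(no output)
```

View pics/s_l.png

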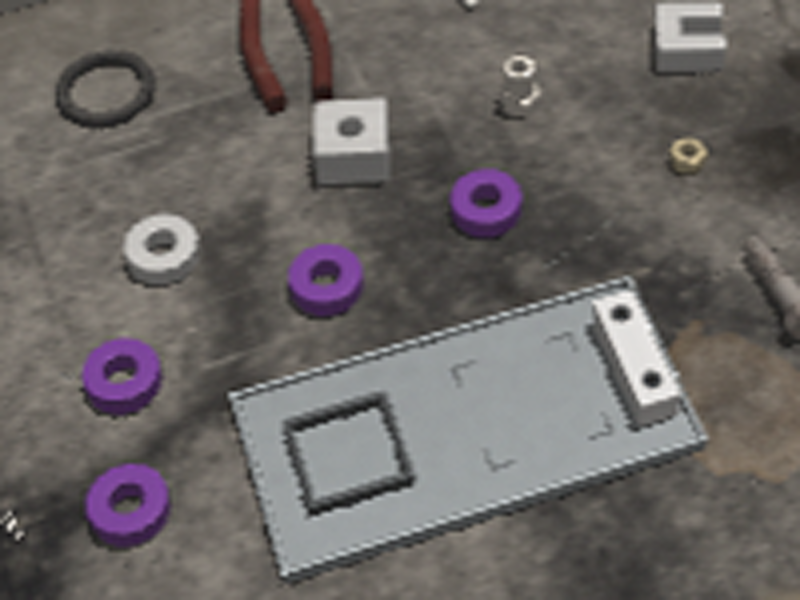

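View pics/s_r.png

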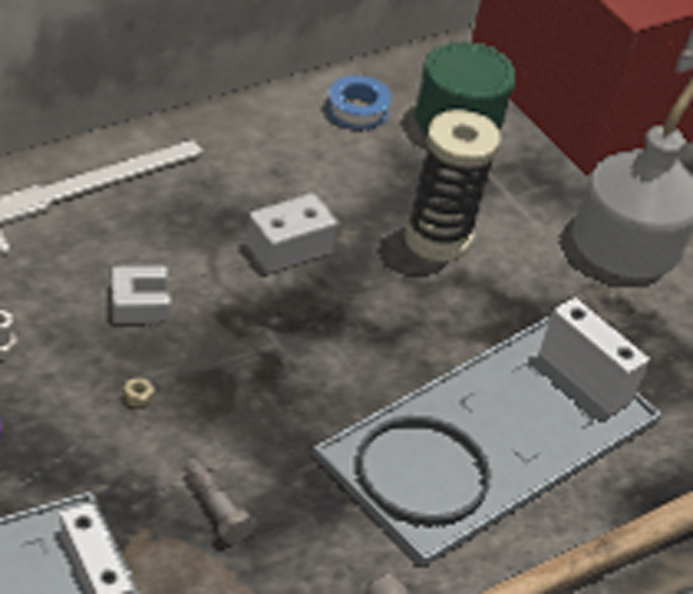

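View pics/t_.png

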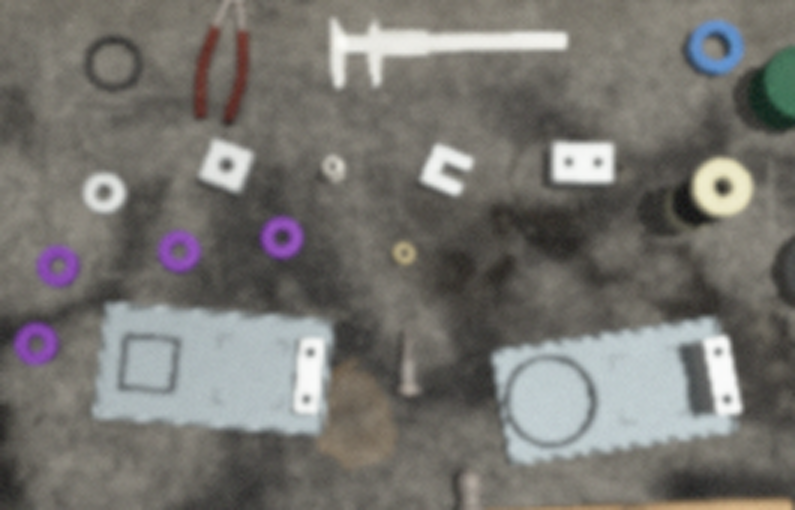

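```bash
cat > h.py <<'E'
import numpy as np, cv2
from scipy.spatial.transform import Rotation as Rn
from bench import manip, effector, viewer
def cal(n):
    c=viewer.get_calibration(n); f=200/np.tan(np.radians(c['vfov'])/2)
    K=np.array([[f,0,c['cx']],[0,f,c['cy']],[0,0,1]]); return K,np.array(c['dist_coeffs']),np.array(c['eye']),Rn.from_quat(c['attitude']).as_matrix()
def cast(n,px,z):
    K,d,e,R=cal(n)
    u=cv2.undistortPoints(np.asarray(px,float).reshape(-1,1,2),K,d).reshape(-1,2)
    r=np.c_[u,np.ones(len(u))]@R.T
    return (e+r*((z-e[2])/r[:,2])[:,None])[:,:2]
def proj(n,P):
    K,d,e,R=cal(n)
    rv,_=cv2.Rodrigues(R.T); return cv2.projectPoints(np.asarray(P,float).reshape(-1,3),rv,-R.T@e,K,d)[0].reshape(-1,2)
def blob(im,seed,lo,hi,win=25):
    hsv=cv2.cvtColor(im,cv2.COLOR_RGB2HSV); m=cv2.inRange(hsv,lo,hi)
    w=np.zeros_like(m); x,y=seed; w[y-win:y+win,x-win:x+win]=255
    m&=w
    cs,_=cv2.findContours(m,cv2.RETR_EXTERNAL,cv2.CHAIN_APPROX_NONE)
    return max(cs,key=cv2.contourArea).reshape(-1,2)
def rect(n,c,z):
    p=cast(n,c,z); (cx,cy),(w,h),a=cv2.minAreaRect((p*1000).astype(np.float32))
    return round(cx,1),round(cy,1),round(w,1),round(h,1),round(a,1)
def down(yaw):
    c,s=np.cos(yaw),np.sin(yaw)
    return Rn.from_matrix(np.array([[c,s,0],[s,-c,0],[0,0,-1]])).as_quat()
E
python3 - <<'E'
from h import *
ims={n:viewer.get_image(n) for n in("scene","top")}
seeds={'ring':((229,184),(210,229),.014,20),'fork':((343,176),(342,177),.020,20),'oblong':((388,173),(389,157),.032,20),
'square':((270,175),(258,201),.026,20),'stephi':((434,245),(484,193),.052,25),'steplo':((299,245),(330,256),.026,25),'coupl':((306,175),(300,190),.032,10),'cart':((435,183),(439,131),.105,20)}
for k,(t,s,z,w) in seeds.items():
    for n,sd in(("top",t),("scene",s)):
        for vmin in(150,180,200):
            try:
                c=blob(ims[n],sd,(0,0,vmin),(180,110,255),w); print(k,n,vmin,rect(n,c,z),len(c))
            except Exception as e: print(k,n,vmin,e)
E
```

```text
ring top 150 (612.5, 283.1, 40.1, 38.9, 46.7) 38
ring top 180 (611.1, 283.0, 35.7, 34.8, 2.9) 35
ring top 200 (611.1, 281.7, 29.6, 32.2, 1.4) 32
ring scene 150 (609.6, 285.4, 36.6, 37.0, 74.3) 44
ring scene 180 (610.2, 284.3, 35.9, 33.1, 66.8) 42
ring scene 200 (608.1, 283.7, 30.4, 32.9, 46.3) 64
fork top 150 (641.9, -50.5, 42.9, 43.3, 67.8) 61
fork top 180 (641.6, -50.3, 40.2, 40.3, 67.2) 58
fork top 200 (641.6, -50.2, 37.9, 37.8, 68.0) 54
fork scene 150 (640.4, -49.1, 40.5, 33.7, 66.9) 72
fork scene 180 (640.7, -48.3, 37.7, 33.7, 66.9) 68
fork scene 200 (643.4, -50.0, 37.4, 23.6, 72.6) 41
oblong top 150 (649.6, -180.7, 38.2, 58.5, 1.3) 62
oblong top 180 (648.1, -179.4, 35.3, 55.4, 1.3) 58
oblong top 200 (649.6, -180.7, 32.4, 52.6, 1.3) 56
oblong scene 150 (649.0, -179.6, 35.5, 56.2, 2.0) 54
oblong scene 180 (649.1, -179.1, 53.9, 33.4, 89.8) 52
oblong scene 200 (647.3, -179.8, 29.2, 51.5, 0.6) 72
square top 150 (640.1, 163.5, 43.8, 43.2, 70.6) 50
square top 180 (640.0, 163.5, 40.6, 39.2, 69.4) 46
square top 200 (639.3, 163.5, 37.8, 37.1, 72.7) 42
square scene 150 (638.8, 165.9, 40.8
[... 650 characters left out ...]
steplo scene 180 (437.7, 79.5, 22.6, 68.8, 87.6) 69
steplo scene 200 (437.6, 79.1, 21.8, 68.6, 87.6) 70
coupl top 150 (638.0, 58.8, 20.6, 17.3, 1.5) 19
coupl top 180 (641.9, 55.8, 17.0, 7.8, 27.7) 13
coupl top 200 (639.6, 53.1, 5.9, 0.0, 1.5) 4
coupl scene 150 (639.4, 61.7, 16.3, 12.7, 66.8) 18
coupl scene 180 (639.9, 62.7, 13.9, 12.7, 66.8) 16
coupl scene 200 (633.2, 59.2, 2.3, 3.2, 66.8) 3
cart top 150 (613.8, -292.8, 53.3, 51.9, 63.8) 55
cart top 180 (613.6, -293.3, 48.2, 49.5, 89.3) 51
cart top 200 (614.8, -292.0, 45.6, 46.9, 89.3) 49
cart scene 150 (612.8, -290.3, 49.1, 49.6, 39.1) 50
cart scene 180 (613.4, -290.0, 48.7, 44.1, 67.1) 46
cart scene 200 (612.5, -290.1, 46.7, 44.8, 44.5) 46
```

Run:
```python
from h import *
ims={n:cv2.imread(f"pics/{n}0.png")[:,:,::-1].copy() for n in("scene","top")}
for n,s in(("top",(400,250)),("top",(265,243)),("scene",(450,215)),("scene",(287,275))):
    hsv=cv2.cvtColor(ims[n],cv2.COLOR_RGB2HSV); print(n,s,hsv[s[1],s[0]])
def comps(n,lo,hi,x0,x1,y0,y1,z):
    hsv=cv2.cvtColor(ims[n],cv2.COLOR_RGB2HSV); m=cv2.inRange(hsv,lo,hi); w=np.zeros_like(m);w[y0:y1,x0:x1]=255; m&=w
    cs,_=cv2.findContours(m,cv2.RETR_CCOMP,cv2.CHAIN_APPROX_NONE)
    for c in cs:
        if cv2.contourArea(c)>150: print(n,z,rect(n,c.reshape(-1,2),z), 'area',cv2.contourArea(c))
for z in (.010,.014):
  print('tray'); 
  for n,b in(("top",(345,455,215,285)),("top",(215,320,210,275)),("scene",(390,505,175,265)),("scene",(220,350,235,315))):
    comps(n,(85,12,110),(120,120,255),*b,z)
print('steps')
comps("top",(0,0,225),(180,15,255),420,450,220,270,.052)
comps("top",(0,0,205),(180,20,255),285,310,220,270,.026)
print('dark')
for n,b in(("top",(362,397,230,277)),("top",(232,258,226,254)),("scene",(400,455,212,252)),("scene",(236,276,264,302))):
    comps(n,(0,0,0),(180,255,115),*b,.014)
```

```text
top (400, 250) [ 98  19 206]
top (265, 243) [ 95  16 187]
scene (450, 215) [ 96   8 159]
scene (287, 275) [ 90  10 161]
tray
top 0.01 (431.7, -213.5, 109.8, 220.3, 9.9) area 2458.5
top 0.01 (443.8, 169.1, 219.9, 110.6, 86.9) area 2482.5
tray
top 0.014 (431.7, -212.6, 109.4, 219.5, 9.9) area 2458.5
top 0.014 (443.6, 168.6, 219.1, 110.2, 86.9) area 2482.5
steps
top 0.026 (440.0, 77.1, 24.0, 71.7, 87.0) area 184.5
dark
scene 0.014 (419.5, -137.6, 110.5, 96.2, 66.6) area 1225.0
scene 0.014 (417.2, -148.3, 80.3, 74.4, 66.7) area 768.5
scene 0.014 (443.8, 234.6, 55.4, 58.7, 86.8) area 643.5
scene 0.014 (443.8, 234.2, 48.9, 45.6, 86.8) area 441.0
```

Run:
```python
from h import *
from scipy.optimize import least_squares
def tri(s,t):
    f=lambda P:np.r_[(proj("scene",P)[0]-s),(proj("top",P)[0]-t)]
    r=least_squares(f,[.6,-.3,.1]); return r.x.round(3),abs(r.fun).max().round(1)
print('spout tip',tri((525,92),(525,192)))
print('cup top',tri((441,113),(460,148)))
print('nut',cast("top",[(330,204)],.01),cast("scene",[(342,209)],.01))
print('tub',cast("top",[(155,166)],.1), 'bolt',cast("top",[(332,240)],.01))
print(down(.17),manip.current_tcp_rot())
for p,y in [((.613,-.2915,.09),9.9),((.421,-.152,.09),9.9),((.611,.284,.002),9.9),((.6388,.0604,.013),0),((.641,-.05,.002),-22),((.441,.135,.01),-3)]:
  for k in(0,180):
    q=manip.solve_ik(p,down(np.radians(y+k))); print(p,k,None if q is None else np.round(q,2))
```

```text
spout tip (array([ 0.579, -0.487,  0.182]), np.float64(0.5))
cup top (array([ 0.725, -0.381,  0.047]), np.float64(0.0))
nut [[ 0.55964653 -0.01267522]] [[ 0.55399305 -0.00747118]]
tub [[0.64006495 0.46395227]] bolt [[ 0.45523551 -0.02040625]]
[0.99638967 0.08489768 0.         0.        ] [ 8.06878065e-01 -5.90717700e-01 -4.88495394e-04 -3.86322299e-04]
(0.613, -0.2915, 0.09) 0 [ 0.88  0.78 -0.73  1.56  0.58  1.02  0.16]
(0.613, -0.2915, 0.09) 180 [-0.27  0.99  1.13  1.61 -0.95  1.18 -1.89]
(0.421, -0.152, 0.09) 0 [ 1.03  0.46 -0.87  2.14  0.52  0.76 -0.01]
(0.421, -0.152, 0.09) 180 [ 0.05  0.33  0.27  2.17 -0.14  0.66 -2.55]
(0.611, 0.284, 0.002) 0 [ 0.03  0.93 -0.77  1.6   0.76  0.94 -0.84]
(0.611, 0.284, 0.002) 180 [ 0.27  1.27 -1.31  1.59  1.27  1.32  2.07]
(0.6388, 0.0604, 0.013) 0 [ 0.4   0.87 -0.77  1.69  0.74  0.9  -0.68]
(0.6388, 0.0604, 0.013) 180 [-0.85  1.09  1.12  1.73 -1.11  1.1  -2.48]
(0.641, -0.05, 0.002) 0 [ 0.53  0.86 -0.71  1.69  0.71  0.87 -0.87]
(0.641, -0.05, 0.002) 180 [ 0.82  1.25 -1.31  1.68  1.27  1.29  1.99]
(0.441, 0.135, 0.01) 0 [ 0.43  0.75 -0.97  2.14  0.93  0.77 -1.21]
(0.441, 0.135, 0.01) 180 [ 0.62  1.05 -1.31  2.13  1.23  1.1   1.74]
```

```bash
cat >> h.py <<'E'
def snap(tag):
    for n in("scene","top"):
        cv2.imwrite(f"pics/{n}_{tag}.png",viewer.get_image(n)[:,:,::-1])
def st(s=''): print(s,round(manip.current_clock(),1),np.round(manip.current_tool_pos(),4),'gap',round(manip.current_finger_gap(),4),'F',np.round(manip.current_force(),1))
def pick(xy,z,yaw,f,zup,via=None):
    q=down(np.radians(yaw)); x,y=xy
    manip.move_pose([x,y,zup],q); manip.servo_line([x,y,z+.03],vel=.2); manip.servo_line([x,y,z],vel=.08); st('at')
    effector.close(f_grip=f); st('closed')
    manip.servo_line([x,y,zup],vel=.2); st('up')
def carry(xy,yaw,zup,zlow):
    q=down(np.radians(yaw)); x,y=xy
    manip.servo_line([x,y,zup],ori=q,vel=.2)
    manip.servo_line([x,y,zlow],vel=.1); st('low')
E
python3 - <<'E'
from h import *
manip.move_pose([.45,-.22,.33],down(np.radians(9.9))); st()
pick((.613,-.2915),.078,9.9,30,.22)
carry((.4208,-.1522),9.9,.22,.12)
snap('c1')
E
```

```text
2.0 [ 0.4495 -0.2217  0.3297] gap 0.0914 F [ 0.3 -1.1 -0.1]
at 4.0 [ 0.6127 -0.2912  0.0773] gap 0.0915 F [-0.7 -0.3  0.6]
closed 4.8 [ 0.6133 -0.2915  0.0782] gap 0.0514 F [1.1 0.2 0.9]
up 5.6 [ 0.6118 -0.2915  0.2183] gap 0.0516 F [ 0.3 -0.1 -4.2]
low 8.1 [ 0.4214 -0.1523  0.1205] gap 0.0516 F [ 0.2 -0.2 -3. ]
```

View pics/scene_c1.png

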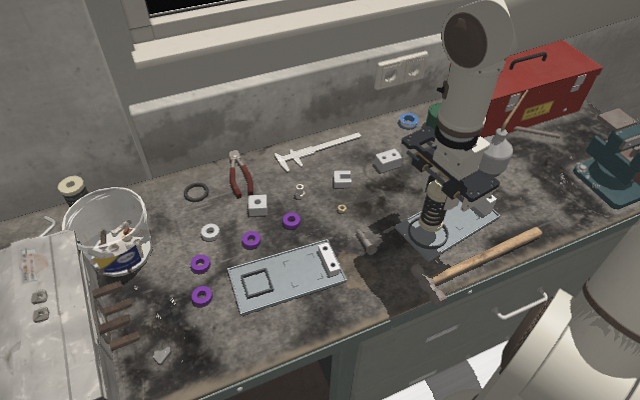

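Run:
```python
from h import *
x,y=.4208,-.1522
manip.servo_line([x,y,.0850],vel=.05); st('down')
effector.open_jaws(); st('open')
manip.servo_line([x,y,.24],vel=.2)
# oblong
pick((.6492,-.180),.008,1.3,45,.15)
carry((.4375,-.2479),9.9,.12,.030)
snap('o1')
```

```text
down 9.1 [ 0.421  -0.1521  0.0851] gap 0.0517 F [-0.1  0.3 -2.2]
open 9.9 [ 0.4208 -0.1522  0.085 ] gap 0.092 F [-0.3 -0.2  0. ]
at 13.0 [ 0.6488 -0.1797  0.0073] gap 0.0918 F [-0.2  0.3  0.8]
closed 13.9 [ 0.6493 -0.18    0.008 ] gap 0.0357 F [-0.   0.3 -1.4]
up 14.8 [ 0.6479 -0.1802  0.1484] gap 0.0357 F [-0.7  0.  -3.9]
low 17.1 [ 0.4381 -0.248   0.0305] gap 0.0352 F [ 0.6 -0.2 -3.1]
```

View pics/scene_o1.png

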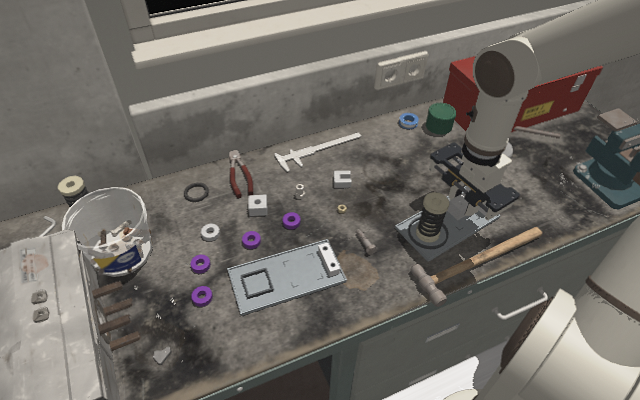

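```bash
python3 - <<'E'
from h import *
x,y=.4375,-.2479
manip.servo_line([x,y,.0145],vel=.04); manip.sleep(.2); st('down')
effector.open_jaws(); st('open')
manip.servo_line([x,y,.20],vel=.15)
pick((.611,.2842),.0025,9.9,25,.15)
snap('r1')
E
python3 - <<'E'
import cv2,sys
sys.path.insert(0,'.')
a=cv2.imread("pics/scene_r1.png"); cv2.imwrite("pics/r1a.png",cv2.resize(a[120:280,380:520],None,fx=3.5,fy=3.5,interpolation=cv2.INTER_CUBIC))
from h import *
for n,s in(("top",(419,247)),("scene",(465,203))):
    im=cv2.imread(f"pics/{n}_r1.png")[:,:,::-1].copy()
    for v in (190,215): 
        c=blob(im,s,(0,0,v),(180,255,255),12); print(n,v,rect(n,c,.038))
E
```

```text
down 18.0 [ 0.4374 -0.2478  0.0144] gap 0.036 F [-0.7  0.  -3.8]
open 19.0 [ 0.4375 -0.2479  0.0145] gap 0.0918 F [ 0.2 -0.4  1.1]
at 23.6 [0.6105 0.284  0.0018] gap 0.0917 F [ 0.9  1.1 -0.6]
closed 24.5 [0.6111 0.2842 0.0026] gap 0.0385 F [ 0.2  0.1 -0.5]
up 25.4 [0.6103 0.2833 0.1486] gap 0.0384 F [ 0.1 -0.2 -2.5]
top 190 (445.7, -253.5, 47.5, 55.7, 89.5)
top 215 (438.8, -253.3, 36.2, 47.1, 1.4)
scene 190 (437.2, -247.5, 34.5, 55.3, 8.7)
scene 215 (436.1, -247.9, 32.2, 53.1, 9.3)
```

View pics/r1a.png

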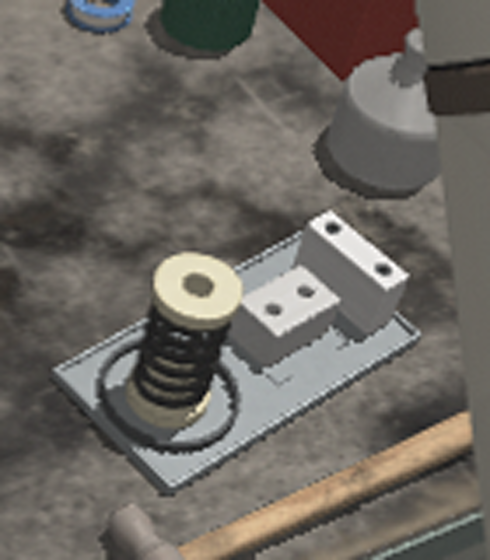

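View pics/scene_r1.png

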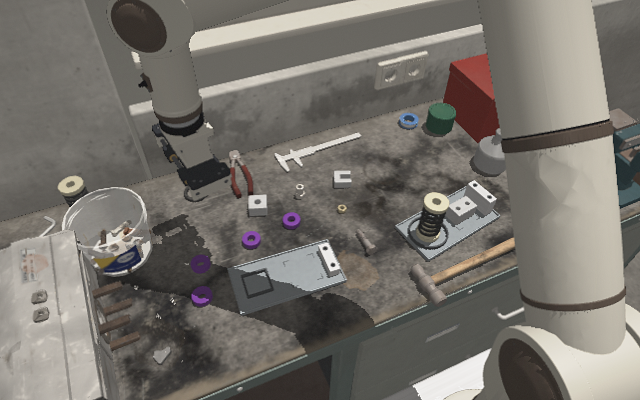

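View pics/top_r1.png

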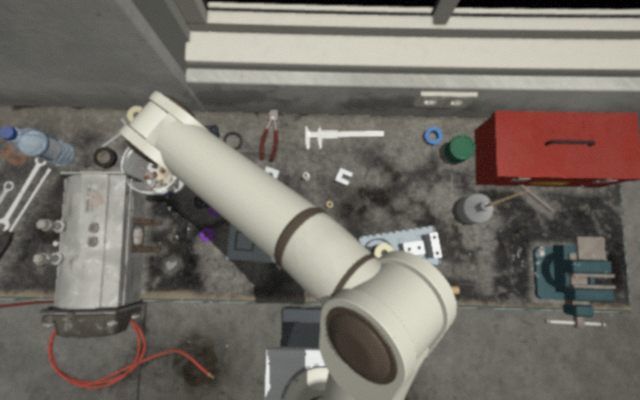

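Run:
```python
from h import *
x,y=.4371,-.2478
manip.servo_line([.611,.284,.20],vel=.2)
manip.servo_line([x,y,.20],ori=down(np.radians(9.9)),vel=.25)
manip.servo_line([x,y,.060],vel=.15); st('low')
snap('r2')
a=cv2.imread("pics/scene_r2.png"); cv2.imwrite("pics/r2a.png",cv2.resize(a[120:280,380:540],None,fx=3.5,fy=3.5,interpolation=cv2.INTER_CUBIC))
```

```text
low 29.4 [ 0.4379 -0.2479  0.0607] gap 0.0386 F [ 0.1 -0.4 -1.4]
```

View pics/r2a.png

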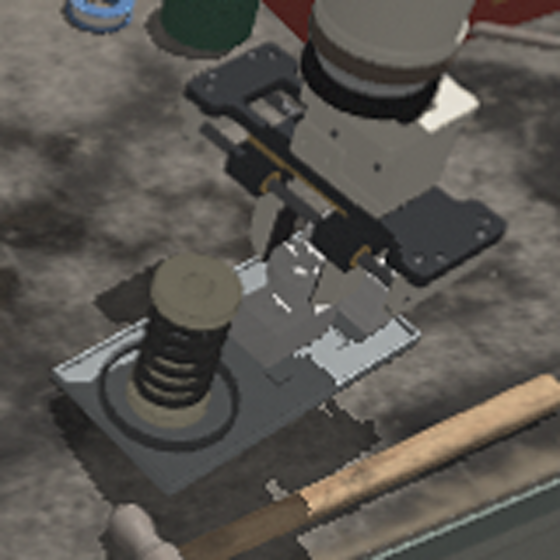

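Run:
```python
from h import *
x,y=.4371,-.2478
manip.servo_line([x,y,.0412],vel=.04); manip.sleep(.2); st('down')
effector.open_jaws(); st('open')
manip.servo_line([x,y,.20],vel=.15)
# coupling
pick((.6388,.0604),.013,0,15,.15)
snap('h1')
for n,s in(("top",(419,247)),("scene",(465,203))):
    im=cv2.imread(f"pics/{n}_h1.png")[:,:,::-1].copy()
    for v in (190,215): 
        c=blob(im,s,(0,0,v),(180,255,255),12); print(n,v,rect(n,c,.052))
a=cv2.imread("pics/scene_h1.png"); cv2.imwrite("pics/h1a.png",cv2.resize(a[120:280,260:520],None,fx=3,fy=3,interpolation=cv2.INTER_CUBIC))
```

```text
down 30.3 [ 0.4371 -0.2478  0.0412] gap 0.0386 F [-0.4  0.6 -1. ]
open 31.3 [ 0.4371 -0.2478  0.0412] gap 0.0919 F [ 0.6 -1.2  0. ]
at 35.1 [0.6384 0.0605 0.0125] gap 0.0919 F [-0.4  0.7  0.1]
closed 36.2 [0.6388 0.0603 0.0129] gap 0.0209 F [ 0.7 -0.1 -1. ]
up 37.0 [0.638  0.0598 0.1489] gap 0.0212 F [-0.7  0.2 -1.7]
top 190 (441.5, -258.4, 63.2, 65.8, 1.4)
top 215 (457.6, -253.4, 52.0, 46.2, 29.8)
scene 190 (434.0, -246.5, 41.0, 35.2, 4.7)
scene 215 (432.5, -247.5, 37.9, 33.4, 4.7)
```

View pics/h1a.png

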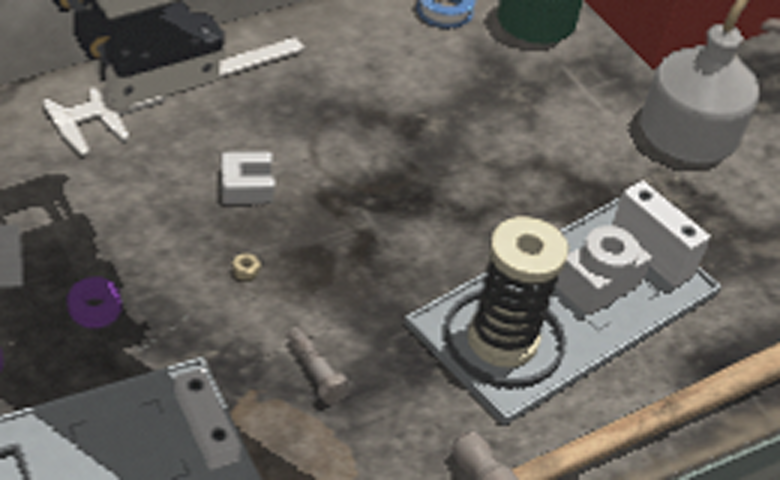

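View pics/top_h1.png

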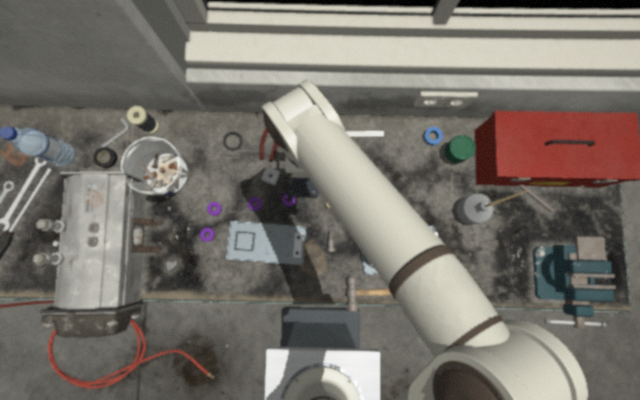

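Run:
```python
from h import *
x,y=.4460,.2321
manip.servo_line([x,y,.12],ori=down(np.radians(-3.1)),vel=.2)
manip.servo_line([x,y,.05],vel=.15); st('low')
snap('h2')
a=cv2.imread("pics/scene_h2.png"); cv2.imwrite("pics/h2a.png",cv2.resize(a[190:320,190:360],None,fx=4,fy=4,interpolation=cv2.INTER_CUBIC))
cv2.imwrite("pics/h2b.png",cv2.resize(a[130:250,390:510],None,fx=4,fy=4,interpolation=cv2.INTER_CUBIC))
# predicted outlines of targets
b=cv2.resize(a[130:250,390:510],None,fx=4,fy=4,interpolation=cv2.INTER_CUBIC)
th=np.radians(9.9);R=np.array([[np.cos(th),-np.sin(th)],[np.sin(th),np.cos(th)]]);o=np.array([437.2,-247.8])/1e3
t=np.linspace(0,2*np.pi,60)
for L,z in((np.c_[20*np.cos(t),20*np.sin(t)],.052),(np.array([[32,32],[32,-32],[-32,-32],[-32,32],[32,32]]),.006),(np.array([[35,-46],[35,-68],[-35,-68],[-35,-46],[35,-46]]),.052)):
    P=(L/1e3)@R.T+o; p=proj("scene",np.c_[P,np.full(len(P),z)]); cv2.polylines(b,[((p-[390,130]+.5)*4).astype(int)],False,(0,0,255),1)
cv2.imwrite("pics/h2c.png",b)
```

```text
low 39.2 [0.4463 0.2324 0.0502] gap 0.021 F [ 0.5  0.2 -0.1]
```

View pics/h2a.png

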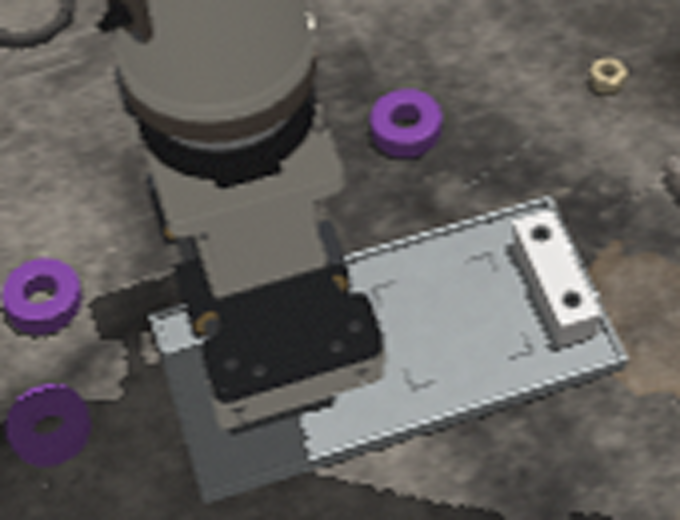

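View pics/h2b.png

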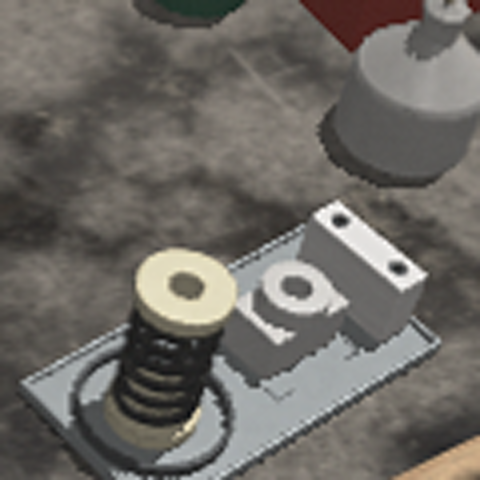

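View pics/h2c.png

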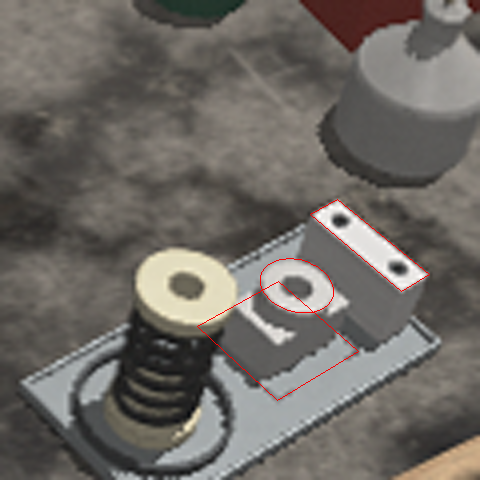

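Run:
```python
from h import *
x,y=.4460,.2321
manip.servo_line([x,y,.0200],vel=.03); manip.sleep(.2); st('down')
effector.open_jaws(); st('open')
manip.servo_line([x,y,.15],vel=.15)
pick((.6412,-.0498),.004,-22.3,35,.15)
snap('f1')
a=cv2.imread("pics/scene_f1.png"); cv2.imwrite("pics/f1a.png",cv2.resize(a[190:320,190:360],None,fx=4,fy=4,interpolation=cv2.INTER_CUBIC))
```

```text
down 40.6 [0.4461 0.2321 0.0202] gap 0.0212 F [0.5 0.7 0. ]
open 41.8 [0.446  0.2321 0.02  ] gap 0.0918 F [-0.2  0.6 -0.2]
at 45.4 [ 0.6408 -0.0497  0.0034] gap 0.0917 F [0.7 0.3 0.3]
closed 46.3 [ 0.6413 -0.0499  0.004 ] gap 0.0395 F [ 0.1 -1.1 -0.4]
up 47.2 [ 0.6401 -0.0502  0.1487] gap 0.0394 F [-0.5 -0.3 -2. ]
```

View pics/f1a.png

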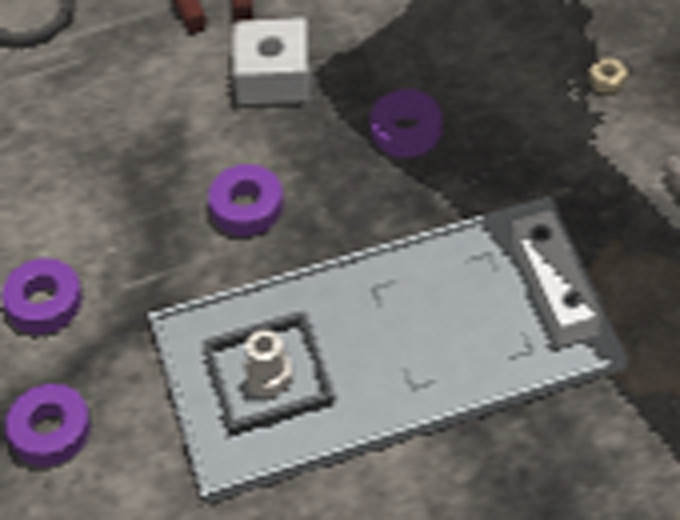

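View pics/scene_f1.png

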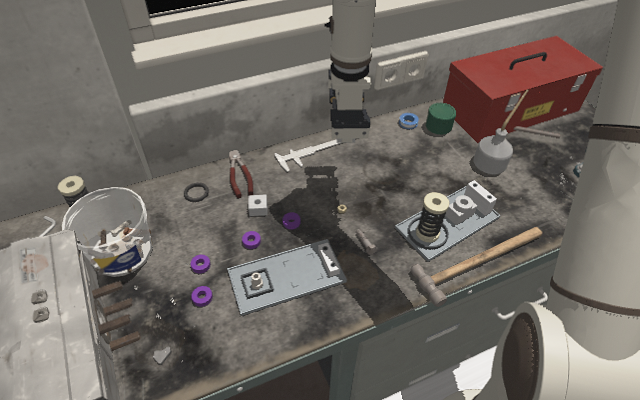

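Run:
```python
from h import *
p=np.array([(374,287),(492,257),(532,352),(408,390)])/4+190-.4
w=cast("scene",p,.006)*1000; print(w.round(1),w.mean(0))
x,y=.4413,.1349
manip.servo_line([x,y,.12],ori=down(np.radians(-3.1)),vel=.2)
manip.servo_line([x,y,.035],vel=.15); st('low')
```

```text
[[475.8 165.9]
 [469.  102. ]
 [407.  106.5]
 [411.3 172.4]] [440.79258079 136.68362672]
low 49.5 [0.4417 0.1353 0.0353] gap 0.0397 F [-0.5 -0.5 -1.6]
```

Run:
```python
from h import *
x,y=.4413,.1353
manip.servo_line([x,y,.0105],vel=.04); manip.sleep(.2); st('down')
effector.open_jaws(); st('open')
manip.servo_line([x,y,.20],vel=.15)
manip.move_pose([.30,-.55,.3],down(np.radians(-90))); st()
snap('e1')
a=cv2.imread("pics/scene_e1.png"); b=cv2.imread("pics/top_e1.png")
def draw(img,n,x0,y0,k,oxy,deg,Ls):
    th=np.radians(deg);R=np.array([[np.cos(th),-np.sin(th)],[np.sin(th),np.cos(th)]]);o=np.array(oxy)/1e3
    for L,z in Ls:
        P=(np.array(L)/1e3)@R.T+o; p=proj(n,np.c_[P,np.full(len(P),z)]); cv2.polylines(img,[((p-[x0,y0]+.5)*k).astype(int)],False,(0,0,255),1)
sq=lambda h:np.array([[h,h],[h,-h],[-h,-h],[-h,h],[h,h]])
for n,im,c,g in(("scene",a,(200,500,140,320),"es"),("top",b,(215,455,160,290),"et")):
    k=800/(c[1]-c[0]) if n=='top' else 2.6
    o=cv2.resize(im[c[2]:c[3],c[0]:c[1]],None,fx=k,fy=k,interpolation=cv2.INTER_CUBIC)
    cv2.imwrite(f"pics/{g}_raw.png",o)
    draw(o,n,c[0],c[2],k,(441.3,135.3),-3.1,[(sq(32),.006),(sq(20),.026)])
    cv2.imwrite(f"pics/{g}.png",o)
for n in("scene","top"):
    im=(a if n=="scene" else b)[:,:,::-1].copy()
    print(n,proj(n,[[.441,.135,.026],[.437,-.248,.052],[.421,-.152,.111]]).round(0).tolist())
    P=proj(n,[[.441,.135,.026]])[0].astype(int)
    for v in (190,210):
        c=blob(im,tuple(P),(0,0,v),(180,13,255),9 if n=="top" else 14); print(v,rect(n,c,.026))
    P=proj(n,[[.421,-.152,.111]])[0].astype(int)
    c=blob(im,tuple(P),(15,25,140),(40,140,255),16); print('cart',rect(n,c,.111))
```

```text
down 50.5 [0.4413 0.1353 0.0105] gap 0.0399 F [-0.8 -0.3 -1.6]
open 51.4 [0.4413 0.1353 0.0105] gap 0.0918 F [0.  0.8 0.8]
 55.4 [ 0.3016 -0.5487  0.3001] gap 0.092 F [ 0.4  0.  -0.6]
scene [[303.0, 264.0], [464.0, 201.0], [436.0, 201.0]]
190 (440.0, 137.2, 37.4, 38.2, 86.5)
210 (441.6, 152.4, 4.0, 2.4, 66.6)
cart (420.7, -151.6, 50.4, 49.9, 7.6)
top [[277.0, 244.0], [415.0, 248.0], [384.0, 253.0]]
190 (441.3, 134.4, 42.3, 42.8, 1.3)
210 (439.9, 133.1, 39.4, 39.5, 1.3)
cart (422.1, -151.6, 49.2, 49.9, 1.4)
```

View pics/es.png

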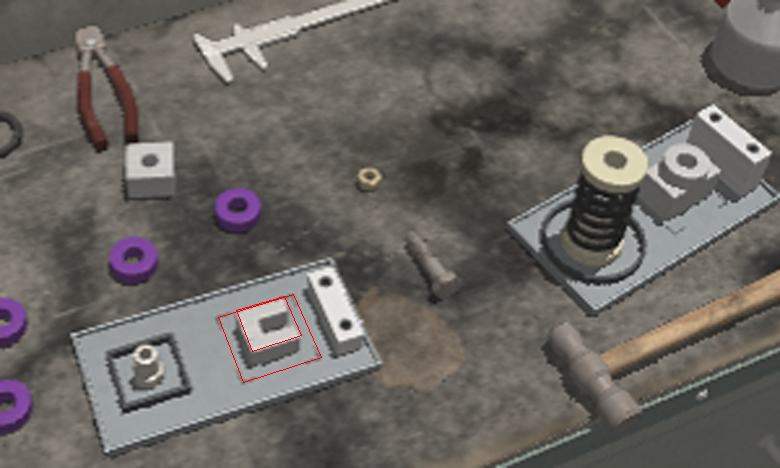

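View pics/et.png

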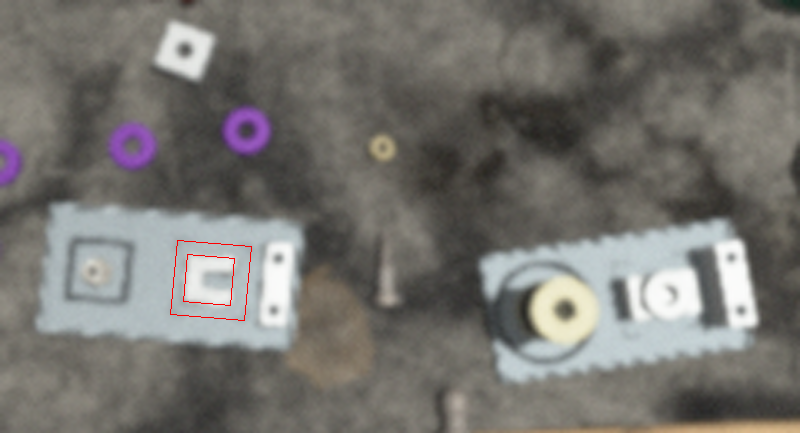

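View pics/et_raw.png

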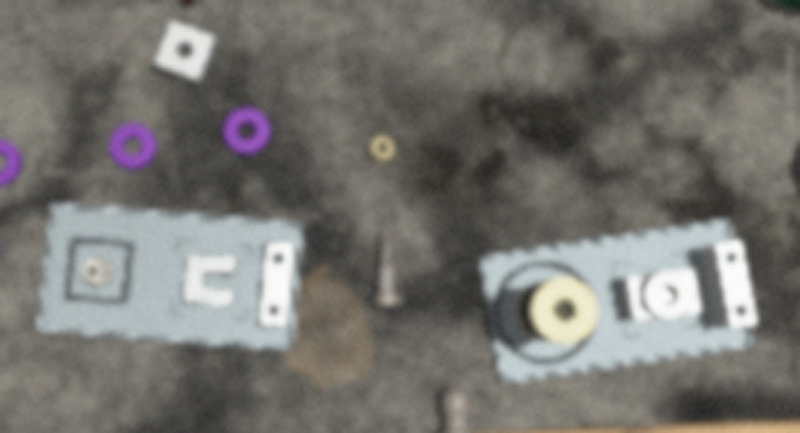

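Both views agree. The cartridge stands in the collar at about (421, -152) mm and the coupling is in the pocket. The fork is centred to about 1 mm, and the ring lies on the oblong against the high step. The square hasn't moved, and the arm is clear, so I'm handing in.

Run:
```python
from h import *
print(np.abs(manip.current_joint_velocities()).max()); manip.hand_in(); print(manip.current_clock())
```

```text
0.006689918618738166
the job is handed in; nothing more can be done
the job is handed in; nothing more can be done
```

Both kits are made up and handed in at about 55 s on the robot clock, well inside 115 s.

- **High tray:** the cartridge stands upright in the collar. The 32 mm oblong lies on the pile place with the 14 mm ring on top, making 46 mm, level with the step.
- **Low tray:** the coupling stands hexagon end down in the square pocket. The 20 mm fork lies on the pile place, level with the step.
- **Spare:** the 26 mm square was left where it was, and nothing purple was touched.

**Last checks:**
- **Fork and cartridge:** the final pictures put the fork within about 2 mm of its target in each view. The cartridge is within 1.5 mm of the collar centre.
- **Oblong:** measured in the scene view only, about 0.5 mm off, because the arm blocked the top view.
- **Ring:** judged by eye against a drawn outline, good to about 1 mm. Its mask measurements merged with the oblong, so I did not use them.
- **Levels:** these come from the stated thicknesses and the parts lying flat in the pictures. I did not measure the heights.

**Disagreements:**
- **Cameras:** the two views differed by 1–3 mm, within what the calibration allows, so I mostly used their averages.
- **Finger gap:** it read about 1.5 mm under the ring's 40 mm diameter, but the ring held and was set down flat.
- **Coupling:** the gap was 21 mm, so the fingers probably held the hexagon and not the tube. It still stands upright.

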